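# Fit the splined operating lever to a valve stem and shut the valve

## Task

Fit the loose operating lever onto the valve's splined stem: feel for the one position in which the splines let it on, and slide the boss down until it sits fully home on the stem's collar. Then swing the lever clockwise (seen from above) until the valve is fully shut against its stop, and let go. Use light hand force throughout, never forcing the lever on the stem or the stop, and leave the other things on the bench where they are.

Things in the scene. Friction and masses are not known exactly. Their poses are not given: they have to be found in the camera images.
- lever: Loose steel lever lying flat, right of the valve. Origin: centre of its boss's underside; z up the bore, x along the arm. Boss 52 mm across, 28 mm high, with two flats 48 mm apart (facing lever +y and -y, 20 mm wide) to grip from above. Arm 26 to 20 mm wide, 10 mm thick, level with the boss's underside, 157 mm long. 0.3 to 0.5 kg, centred about 20 mm out along the arm.
- lever_bore (a point): Centre of the upper end of the lever's through bore, 28 mm above the lever's origin. The bore is 29.8 mm wide with five straight slots 8.8 mm wide and 36 mm across, 60 degrees apart; the sixth slot, on the arm's side (lever +x), is left uncut, so the lever fits the stem in one position only. On the stem it has 0.9 mm of play all round, 3 degrees either way in rotation.
- lever_eye (a point): Centre of the upper rim of the 14 mm hole drilled in the far end of the lever's arm: 140 mm from the bore's axis along lever x, 13 mm above its underside.
- valve: Quarter-turn valve, green cast body with an upright steel stem, fixed on the bench. Flanges 150 mm across, 165 mm face to face along its x (the pipe); only the stem stands higher than 162 mm. Origin on the bench under the stem. Open, the lever's arm points along valve +x; 90 degrees clockwise (from above) is the stop: shut, the arm points along valve -y.
- valve_seat (a point): Centre of the top face of the stem's collar (47 mm across), on which the lever's boss must come to sit: on the stem's axis, 165 mm above the bench. Axes as the valve's: they do not turn with the stem. Turning the stem takes about 0.25 N m and it stays where it is left; rubbing its end with less than 12 N does not turn it.
- stem_end (a point): Top of the stem's splines, on its axis, 28 mm above the collar. Splines: 28 mm core, 34 mm over five keys 7 mm wide; the lever's arm must point where the sixth is missing. Above: a 27.4 mm threaded end, 14 mm long, its top 4 mm chamfered at 45 degrees. The gap points 6 to 52 degrees clockwise of valve +x (part open); not measured (axes here are the valve's): find it by feel or eye.
- paint_marker: Bystander: paint marker, 131 mm long, lying beyond the work.
- tape_measure: Bystander: tape measure, 84 x 32 mm and 65 mm high, left of the valve.
- spanner_13: Bystander: small combination spanner, 170 mm long, lying flat at the right.
Things that resemble listed ones, but are neither listed nor needed, are in the scene too. There is more than one size of the lever; the job needs the larger.

How it is judged:
On the way:
1. the lever sits fully home on the stem's collar, its splines engaged, before the valve is shut (horizontal distance between lever and valve_seat below 0.004 m and z of lever in the frame of valve_seat between -0.003 and 0.003 m and angle between lever's own z axis and vertical below 0.06 rad), for 0.2 s.
At the end, for the whole second after the job is handed in: The lever's boss sits on the collar (centred within 4 mm, within 3 mm of touching, upright within 3.4 degrees), the arm points along the valve's shut direction within 5 degrees, and the lever is at rest (all of step 1 and x of lever_eye in the frame of valve below 0.0122 m and y of lever_eye in the frame of valve below -0.12 m and linear speed of lever below 0.02 m/s).
It fails at once if the lever is forced on: pressed against the valve with more than 50 N while it is not yet home (z of lever in the frame of valve_seat above 0.004 m and contact force between lever and valve above 50 N).
It fails at once if a bystander (marker, tape measure or spanner) is moved by more than 30 mm (distance of any of paint_marker, tape_measure, spanner_13 from where it was at the start of the episode above 0.03 m).
It fails at once if the seated lever is forced against the stop: more than 200 N between lever and valve, which about 20 N at the arm's eye makes (contact force between lever and valve above 200 N).
It also fails if it takes over 69 s, if anything falls off the work surface, if the arm or the gripper's body presses on something with over 40 N, if the wrist force passes 120 N, or if a joint passes its speed limit or range.

## Robot

A 7-joint arm with a two-finger parallel gripper is mounted at the origin on a cart in front of the work surface, level with it; the furniture and walls round the work are solid. World frame = base frame: x ahead of the robot, y to its left, z up, the work surface at z = 0. Lengths are in m, angles in rad, forces in N, time in s.
With the tool pointing down it reaches from about 0.4 to 0.85 m from the base axis. Payload 4.5 kg.
Tool frame: the origin (TCP) lies at the very end of the fingers, on their centre line; the grasp point (between the pads) lies 19 mm behind it; z points along the fingers, y is the line along which they close (so a half turn about z gives the same grasp; the last joint's range is limited). The gripper opens to 85 mm and grips with 20 to 120 N. Pads are 22 mm wide; open, the fingers measure 114 mm over their backs; the gripper's body (76 mm by 85 mm) begins 54 mm behind the grasp point. The pads swing forward as they close: fully open they stand 13 mm farther back than shut.
Start: joints at [-1.249, 0.689, -0.195, 1.565, 0.157, 0.902, -0.215], TCP at [0.177, 0.599, 0.231] pointing down, gripper open.
Joint ranges: [-3.01, 3.01], [-0.46, 2.08], [-1.47, 1.51], [0.13, 2.56], [-1, 4.14], [0.04, 2.09], [-2.66, 2.66]. Speed limits (rad/s): [2.57, 2.57, 3.14, 3.14, 3.14, 3.14, 3.14].

## Interface

Orientations are given as a rotation vector (axis times angle).
In Python, from plant import get_obs, camera, camera_info, order, nets gives the robot as it stands.
- The arm moves only by the tool jog_arm, never from a script. Its argument "deltas" is a list that holds one entry, the list of rows, each a list of 4 numbers: the shift along the tool's x, y, z in m, then the turn about the tool's z in degrees. A call has 1 to 10 rows; each row shifts and turns the commanded pose from where the row before left it, along the tool's axes as they then stand; what a row does not reach is not made up. A row lasts 1/8 s, in which the tool goes at most 62.5 mm and 10.7 degrees, less where a joint would pass 70% of its speed; a pose out of reach is approached as far as the arm can. A call with a gripper value outside its range is refused whole. "claw" is the opening, from 0 (shut) to 1 (fully open), set as the call begins (left out, the last holds). The fingers move at their own pace and stop on an object; "grip_force" is the grip in N (left out, the last holds). Time passes only in rows, so rows that do not move let the fingers close. It gives the time, the measured TCP pose, the force, the opening and the grip force at its end, in the units of the state.
- get_obs(): the state, without advancing time (a new reading comes with each control period).
- camera(name): name is "side" or "top" or "wrist"; returns (picture, depth): 400x640x3 uint8, red, green, blue; 400x640 float32, m along the optical axis (not along the pixel's ray), 0 where there is no reading.
- camera_info(name): a dict with "vertical_fov" (degrees; the focal length in pixels is half the picture's height over the tangent of half this angle, whatever the lens; pixels are square), "cx", "cy" (the principal point, pixels), "dist_coeffs" ([k1, k2, p1, p2, k3] as OpenCV has them; the pictures are not rectified), "R" (3x3) and "t" (3): a world point X has camera coordinates R X + t; the wrist camera has in their place "hand_eye" (4x4, takes a point from camera to tool coordinates, whose origin is the TCP and whose axes are the flange's). Camera axes: x right, y down, z forward; pixel columns grow to the right and rows downward; lengths in m; the calibration is good to about 2 mm. A picture is of the moment at which its call begins: read the wrist's pose just before it. camera_info takes no time and is no camera call.
- order.close_job(): hands the job in; it is judged then, once.
Trained networks look in the newest picture that a camera, given by its name, has taken for a name from the list of things; names that differ only in an ending like _2 or _b are one class to them, and where a whole thing is asked for, a point or a joint stands for the part that bears it (a point fixed in the world has none). Each returns a list of dicts, best first, with "p" (0 to 1); they miss things now and then, are a little off and sometimes report something else, mostly with a low value. They report only what shows in the picture. A call takes as long as a camera call. They do not tell look-alikes from the thing itself.
- nets.silhouettes(query, camera): "mask" (400x640 bool, what is visible of it) and "xy" ([column, row] in pixels, amid what is visible of it).
The state is a dict: "t": time; "joint_positions": joint angles; "joint_vel": joint speeds; "tau": joint torques, N m; "tool_pos": TCP position; "ee_rot": TCP orientation; "force": force on the tool from outside, world axes, zero at the start; "moment": the same for the moment, N m; "width": finger opening in m; "finger_force": force on a finger pad.
Only numpy, scipy, OpenCV 4.12 (cv2) and the standard library are available. Lean on these libraries where they do the work, as an engineer would, in place of code of your own. Each camera call takes 0.05 s, during which the arm holds its last target. There are 200 camera calls.

## Working session

There is one attempt and no reset: what is moved stays moved. The work goes in short steps, Python scripts to look and compute and a tool call to move; the robot and the scene stay as the last step left them, time stands still between calls to the robot, and variables do not carry over. Pictures are saved under pics/ and viewed, at most 10 in all, crops included, and the job is handed in when it is done.

Besides the shell and the picture viewer there is one more tool, called after ">>>" as name([rows], argument=value, ...), one row to a line, values as JSON. jog_arm: Moves the arm, as the interface text tells. Its arguments: {"type":"object","properties":{"deltas":{"type":"array","items":{"type":"array","items":{"type":"array","items":{"type":"number"}}}},"claw":{"type":"number"},"grip_force":{"type":"number"}},"required":["deltas"]}

```bash
mkdir -p pics; cat > h.py <<'E'
import numpy as np, cv2
from plant import get_obs, camera, camera_info, order, nets
from scipy.spatial.transform import Rotation as Ro
def K(ci):
    f=200/np.tan(np.radians(ci["vertical_fov"])/2)
    return np.array([[f,0,ci["cx"]],[0,f,ci["cy"]],[0,0,1.]]),np.array(ci["dist_coeffs"],float)
def pose(name,ob=None):
    ci=camera_info(name)
    if name=="wrist":
        ob=ob or get_obs(); H=np.array(ci["hand_eye"]); T=np.eye(4); T[:3,:3]=Ro.from_rotvec(ob["ee_rot"]).as_matrix(); T[:3,3]=ob["tool_pos"]
        return T@H
    R=np.array(ci["R"]);T=np.eye(4);T[:3,:3]=R.T;T[:3,3]=-R.T@np.array(ci["t"]);return T
def cloud(name,d,T):
    k,dc=K(camera_info(name)); v,u=np.mgrid[:400,:640]
    p=cv2.undistortPoints(np.stack([u,v],-1).reshape(-1,1,2).astype(float),k,dc).reshape(400,640,2)
    c=np.dstack([p*d[...,None],d]); return c@T[:3,:3].T+T[:3,3]
def onplane(name,uv,z,T):
    k,dc=K(camera_info(name)); p=cv2.undistortPoints(np.array(uv,float).reshape(-1,1,2),k,dc).reshape(-1,2)
    r=np.c_[p,np.ones(len(p))]@T[:3,:3].T; return T[:3,3]+r*((z-T[2,3])/r[:,2])[:,None]
def save(n,im): cv2.imwrite("pics/"+n,im[...,::-1])
E
python3 - <<'E'
from h import *
ob=get_obs();print(ob)
im,d=camera("top");T=pose("top");P=cloud("top",d,T);print(T)
save("top.png",im)
np.savez("top.npz",im=im,d=d,P=P)
for q in ["lever","valve","stem_end","paint_marker","tape_measure","spanner_13"]:
    for r in nets.silhouettes(q,"top"):
        m=r["mask"]; print(q,round(r["p"],2),np.round(r["xy"]),m.sum(),np.round(np.nanmedian(P[m],0),3),np.round(P[m].min(0),3),np.round(P[m].max(0),3))
im,d=camera("side");save("side.png",im);print(pose("side"))
E
```

```text
{'t': 0.0, 'joint_positions': array([-1.24917119,  0.68997861, -0.19450045,  1.56635602,  0.15725436,
        0.90248984, -0.21509515]), 'joint_vel': array([ 0.00049   , -0.00186088, -0.00098126,  0.00035676, -0.000196  ,
       -0.00028123, -0.00047756]), 'tau': array([-5.36082352e-04, -5.39599514e+01, -1.26653552e+00, -1.58547449e+01,
        9.12838674e-03,  9.50892078e-03, -3.20173694e-05]), 'tool_pos': array([0.17727632, 0.59864961, 0.23048385]), 'ee_rot': array([-4.50452007e-01, -3.10897010e+00,  2.88929432e-03]), 'force': array([ 0.42270088, -0.10573505, -0.09803768]), 'moment': array([-0.02168269, -0.00800698,  0.0154823 ]), 'finger_force': 0.0, 'width': 0.08567541039978623}
[[ 1.94755044e-03 -9.98516098e-01  5.44224990e-02  4.68523121e-01]
 [-9.99865899e-01 -1.05948901e-03  1.63419993e-02 -3.33164068e-02]
 [-1.62600893e-02 -5.44470278e-02 -9.98384260e-01  1.50478644e+00]
 [ 0.00000000e+00  0.00000000e+00  0.00000000e+00  1.00000000e+00]]
lever 0.95 [399. 198.] 367 [ 0.55  -0.281  0.013] [ 0.469 -0.302 -0.007] [ 0.646 -0.033  1.505]
lever 0.77 [408. 260.] 201 [ 0.367 -0.315  
[... 337 characters left out ...]

tape_measure 0.51 [397. 198.] 479 [ 0.557 -0.28   0.012] [ 0.469 -0.302 -0.01 ] [ 0.654 -0.033  1.505]
tape_measure 0.5 [198. 228.] 295 [0.464 0.358 0.056] [ 0.425 -0.033 -0.004] [0.507 0.381 1.505]
tape_measure 0.27 [314. 155.] 155 [ 0.695 -0.013  0.015] [ 0.648 -0.056 -0.003] [0.738 0.033 0.025]
spanner_13 0.67 [444. 244.] 141 [ 0.422 -0.418  0.008] [ 0.315 -0.433 -0.005] [ 0.478 -0.399  0.017]
spanner_13 0.26 [200. 230.] 323 [0.461 0.359 0.054] [ 0.42  -0.033 -0.006] [0.507 0.403 1.505]
[[ 0.99635416 -0.03245503  0.07889906  0.43420357]
 [-0.08528611 -0.35548456  0.93078301 -1.06114798]
 [-0.0021612  -0.93411851 -0.35695649  0.54650093]
 [ 0.          0.          0.          1.        ]]
```

```bash
python3 - <<'E'
from h import *
im=np.load("top.npz")["im"]
save("topc.png",cv2.resize(im[120:310,170:470],None,fx=2.6,fy=2.6,interpolation=cv2.INTER_CUBIC))
E
```

```text
(no output)
```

View pics/topc.png

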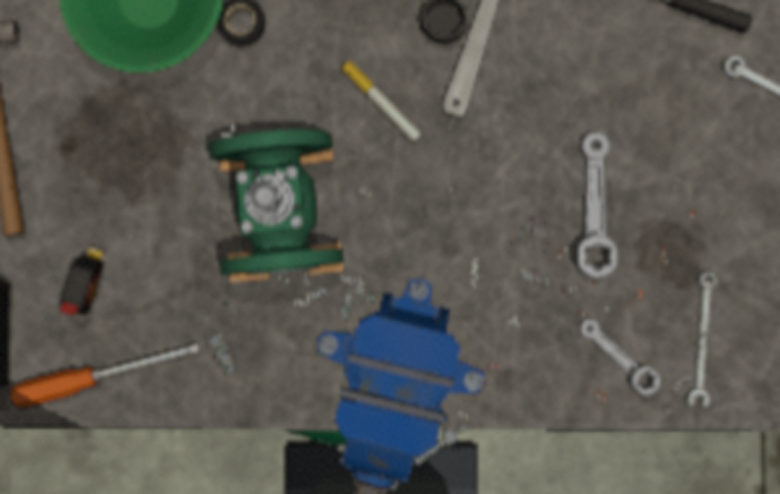

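View pics/side.png

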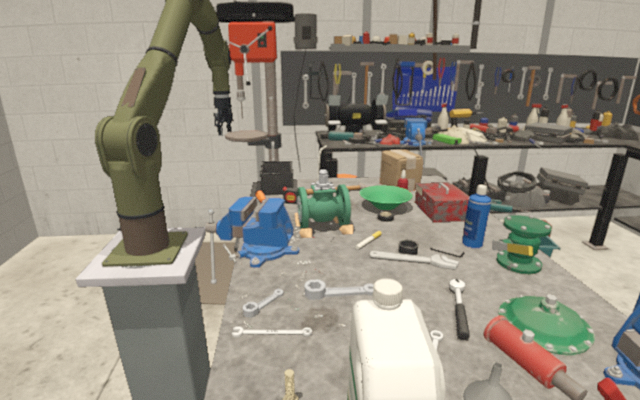

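The top crop shows the valve stem at about (274,195) px. There are two look-alike levers: the large one has its boss at (400,219) and eye at (399,176), and the small one has its boss at (418,266) and eye at (396,246). The larger one fits the description. The side view agrees, and a blue vise stands between robot and work at about (260,225).

```bash
python3 - <<'E'
from h import *
z=np.load("top.npz");P=z["P"];im=z["im"];T=pose("top")
L=lambda x,y,h:onplane("top",[[170+x/2.6,120+y/2.6]],h,T)[0]
b=L(597,257,.028);e=L(596,146,.013);print("big",b,e,np.linalg.norm(b-e),np.degrees(np.arctan2(*(e-b)[1::-1])))
b=L(645,380,.02);e=L(589,328,.01);print("small",b,e,np.linalg.norm(b-e))
print("stem",L(266,196,.207))
v=P[230:310,290:360].reshape(-1,3);v=v[v[:,2]<1];print("vise",v[v[:,2]>.05].min(0),v[v[:,2]>.05].max(0))
v=P[165:235,250:310].reshape(-1,3);v=v[(v[:,2]<1)];print("valve",v[:,2].max());s=v[v[:,2]>.185];print(len(s),s.mean(0));f=v[v[:,2]>.1];print(f.min(0),f.max(0))
save("bigc.png",cv2.resize(im[165:280,370:450],None,fx=5,fy=5,interpolation=cv2.INTER_CUBIC))
ob=get_obs();R=Ro.from_rotvec(ob["ee_rot"]).as_matrix();print(R.round(3)); print(np.array(camera_info("wrist")["hand_eye"]).round(3),camera_info("wrist")["vertical_fov"])
E
```

```text
big [ 0.49459121 -0.28137722  0.028     ] [ 0.63505375 -0.28379065  0.013     ] 0.14128180987487146 -0.9843573295183343
small [ 0.34162452 -0.34154274  0.02      ] [ 0.40574037 -0.27373112  0.01      ] 0.09385764356581934
stem [0.55797763 0.11164544 0.207     ]
vise [ 0.21130108 -0.10159507  0.05059534] [0.45217708 0.04040336 0.16116664]
valve 0.21153057792928687
89 [0.55993673 0.11376646 0.20350232]
[0.47654559 0.03744637 0.1000034 ] [0.64511979 0.19324495 0.21153058]
[[-0.959  0.284 -0.   ]
 [ 0.284  0.959 -0.   ]
 [-0.    -0.    -1.   ]]
[[-0.    -0.946 -0.325  0.083]
 [ 1.    -0.     0.001  0.   ]
 [-0.001 -0.325  0.946 -0.143]
 [ 0.     0.     0.     1.   ]] 65.02585460383449
```

View pics/bigc.png

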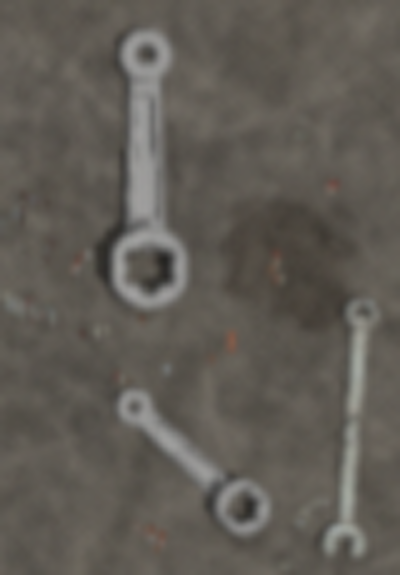

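The enlarged crop confirms the big lever. Its boss-to-eye distance measures 141 mm (140 expected), against 94 mm for the small one. Its arm points along world +x. Next I'll fly over the valve to look at the stem from close by.

>>> jog_arm([
  [[-0.03, -0.02, -0.015, 0], [-0.042, -0.03, -0.015, 0], [-0.042, -0.03, -0.015, 0], [-0.042, -0.03, -0.01, 0], [-0.042, -0.03, -0.01, 0], [-0.042, -0.03, -0.01, 0], [-0.042, -0.03, 0, 0], [-0.042, -0.03, 0, 0], [-0.042, -0.03, 0, 0], [-0.042, -0.03, 0, 0]],
], claw=1)

```text
t: 1.65
tool_pos: [0.4873, 0.2041, 0.3065]
ee_rot: [0.45, 3.109, 0.001]
force: [0.4, -0.8, 0.3]
width: 0.0856
finger_force: 0.0
```

>>> jog_arm([
  [[-0.042, -0.03, 0, 0], [-0.042, -0.03, 0, 0], [-0.01, -0.009, 0, 0], [0, 0, 0, 0]],
])

```text
t: 2.15
tool_pos: [0.5568, 0.1121, 0.3061]
ee_rot: [-0.453, -3.108, -0.0]
force: [-0.5, -0.0, 0.1]
width: 0.0853
finger_force: 0.0
```

```bash
python3 - <<'E'
from h import *
ob=get_obs();T=pose("wrist",ob);im,d=camera("wrist");P=cloud("wrist",d,T)
print(ob["tool_pos"],Ro.from_rotvec(ob["ee_rot"]).as_matrix().round(3))
np.savez("w1.npz",im=im,d=d,P=P,T=T);save("w1.png",im)
m=(P[...,2]>.18)&(P[...,2]<.22)&(d>0); v,u=np.nonzero(m);print(m.sum(),P[m].mean(0),u.min(),u.max(),v.min(),v.max())
E
```

```text
[0.55680341 0.11210851 0.30609678] [[-0.958  0.285 -0.001]
 [ 0.285  0.958  0.   ]
 [ 0.001  0.    -1.   ]]
1139 [0.55875054 0.11692155 0.20155315] 309 347 179 217
```

View pics/w1.png

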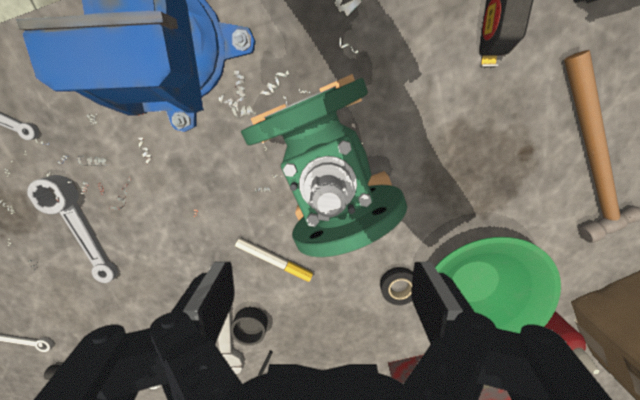

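The wrist view shows the stem at (328,200), the valve's pipe running to the two flanges at (305,110) and (350,225), the big lever at (75,225), and nothing in the way. I'll bring the camera straight over the stem and lower to read the spline gap.

>>> jog_arm([
  [[-0.03, 0.002, 0.01, 0], [-0.04, 0.002, 0.03, 0], [-0.013, 0, 0.04, 0], [0, 0, 0, 0], [0, 0, 0, 0]],
])

```text
t: 2.82
tool_pos: [0.6371, 0.0952, 0.2277]
ee_rot: [0.446, 3.109, 0.003]
force: [-0.2, -0.6, 1.6]
width: 0.0854
finger_force: 0.0
```

```bash
python3 - <<'E'
from h import *
ob=get_obs();T=pose("wrist",ob);im,d=camera("wrist");P=cloud("wrist",d,T)
print(ob["tool_pos"])
np.savez("w2.npz",im=im,d=d,P=P,T=T)
k,dc=K(camera_info("wrist"))
# orthorectify plane z=.193 around stem, 0.25 mm px; image up = world +x, left = world +y
def ortho(z,c,half=.04,s=.0002):
    n=int(2*half/s); i=np.arange(n)*s-half
    X=c[0]-i[:,None]+0*i[None];Y=c[1]-i[None]+0*i[:,None]
    W=np.stack([X,Y,0*X+z],-1).reshape(-1,3); C=(W-T[:3,3])@T[:3,:3]
    uv,_=cv2.projectPoints(C,np.zeros(3),np.zeros(3),k,dc); uv=uv.reshape(n,n,2).astype(np.float32)
    return cv2.remap(im,uv[...,0],uv[...,1],cv2.INTER_CUBIC)
c=[.5585,.1135]
save("o193.png",np.hstack([ortho(.193,c),ortho(.165,c,.08,.0004)]))
for lo,hi in((.2,.215),(.186,.197),(.16,.17)):
    m=(P[...,2]>lo)&(P[...,2]<hi)&(d>0)&(np.hypot(P[...,0]-c[0],P[...,1]-c[1])<.03)
    q=P[m][:,:2].astype(np.float32);v,u=np.nonzero(m);print(m.sum(),cv2.minEnclosingCircle(q),q.mean(0),P[m][:,2].mean(),u.mean(),v.mean())
E
```

```text
[0.63711383 0.09518712 0.22770052]
2332 ((0.562386691570282, 0.11613811552524567), 0.013741717673838139) [0.5620098  0.11629647] 0.20610438856022614 319.38893653516294 101.49699828473413
308 ((0.5624442100524902, 0.11615782231092453), 0.017085077241063118) [0.56404424 0.11533821] 0.19319704048543831 318.8668831168831 104.8896103896104
2034 ((0.5611218214035034, 0.11120876669883728), 0.028620781376957893) [0.5607057 0.1161523] 0.16510405720569618 319.04375614552606 96.90806293018683
```

View pics/o193.png

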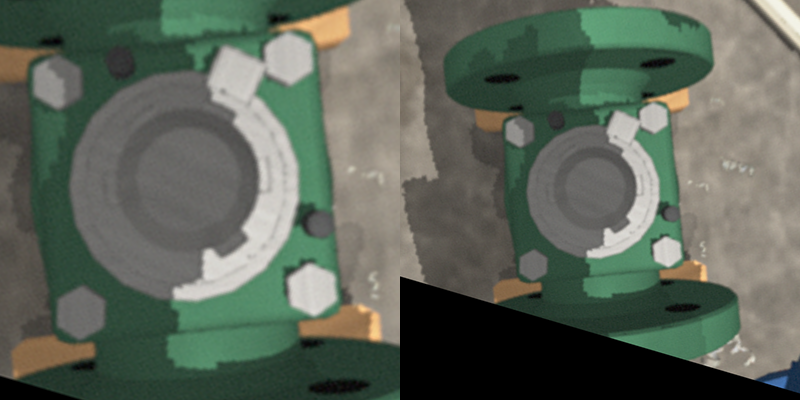

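Rectified top view (up is world +x): the stem centre is at (180,180), a lug on the stem is at (235,75), which is about -28°, and two fixed stop pins are at (120,62) and (318,222). I'll find the missing key from the depth.

```bash
python3 - <<'E'
from h import *
z=np.load("w2.npz");P=z["P"];d=z["d"]
c=np.array([.5624,.1161])
r=np.hypot(P[...,0]-c[0],P[...,1]-c[1]);m=(P[...,2]>.185)&(P[...,2]<.198)&(r>.0148)&(r<.0175)
a=np.degrees(np.arctan2(P[...,1]-c[1],P[...,0]-c[0]))
h,_=np.histogram(a[m],np.arange(-180,181,10));print(list(zip(range(-180,180,10),h)))
# fit key centres
best=min(((np.abs((a[m]-g+30)%60-30)).mean(),g) for g in np.arange(0,60,.5));print(best)
# valve axis: body outline at flange; use bolts/flange depth
m=(P[...,2]>.02)&(P[...,2]<.15)&(r<.12)
# upper flange outer edges
im=z["im"]
g=(im[...,1].astype(int)>im[...,0]+15)&(r<.12)&(d>0)&(P[...,2]>.09)&(P[...,2]<.17)&(P[...,0]>c[0]+.05)
q=P[g];print(len(q),q.min(0),q.max(0))
t=np.load("top.npz");P=t["P"];im=t["im"]
r=np.hypot(P[...,0]-c[0],P[...,1]-c[1]);g=(im[...,1].astype(int)>im[...,0]+12)&(r<.13)&(P[...,2]>.03)&(P[...,2]<.16)
for s in(1,-1):
    k=g&(s*(P[...,0]-c[0])>.055); q=P[k][:,:2];print(len(q),q.mean(0),q.min(0),q.max(0),cv2.minAreaRect(q.astype(np.float32)))
E
```

```text
[(-180, np.int64(0)), (-170, np.int64(0)), (-160, np.int64(17)), (-150, np.int64(21)), (-140, np.int64(16)), (-130, np.int64(0)), (-120, np.int64(0)), (-110, np.int64(0)), (-100, np.int64(13)), (-90, np.int64(19)), (-80, np.int64(15)), (-70, np.int64(0)), (-60, np.int64(0)), (-50, np.int64(0)), (-40, np.int64(12)), (-30, np.int64(18)), (-20, np.int64(17)), (-10, np.int64(0)), (0, np.int64(0)), (10, np.int64(0)), (20, np.int64(13)), (30, np.int64(21)), (40, np.int64(18)), (50, np.int64(0)), (60, np.int64(0)), (70, np.int64(0)), (80, np.int64(17)), (90, np.int64(23)), (100, np.int64(18)), (110, np.int64(0)), (120, np.int64(0)), (130, np.int64(0)), (140, np.int64(0)), (150, np.int64(0)), (160, np.int64(0)), (170, np.int64(0))]
(np.float64(6.340392520977798), np.float64(36.0))
6210 [0.61245251 0.05076122 0.09000109] [0.646052   0.19395941 0.15178193]
360 [0.62810847 0.1127415 ] [0.61742655 0.05051791] [0.64358564 0.18905452] ((0.6271395683288574, 0.1195603609085083), (0.024809854105114937, 0.1398301124572754), 5.068892002105713)
325 [0.49074244 0.1034081 ] [0.47654559 0.03463308] [0.50739851 0.17645402] ((0.4921749532222748, 0.10558852553367615), (0.03065270371735096, 0.1419122964143753), 0.3401343524456024)
```

Keys show at -144°, -84°, -24°, 36° and 96°, so the gap is at about 156° world. That makes valve +x about 186° (the flange line gives 6°), puts the gap about 30° clockwise of it, and puts shut at about 96°. I'll grip with tool x along lever +x and work out the hover rows now.

```bash
cat >> h.py <<'E'
def plan(x,y,z,psi,n,turn,via=None):
    """n rows to (x,y,z), yaw psi deg over total tool-turn 'turn' (deg, +cw)"""
    ob=get_obs();R=Ro.from_rotvec(ob["ee_rot"]).as_matrix();p=np.array(ob["tool_pos"]);y0=np.degrees(np.arctan2(R[1,0],R[0,0]))
    tr=-((psi-y0+180)%360-180) if turn is None else turn
    w=.5-.5*np.cos(np.linspace(0,np.pi,n+1)) if n>4 else np.linspace(0,1,n+1); D=np.array([x,y,z])-p; cur=p.copy(); ps=y0; rows=[];a0=0
    for i in range(n):
        d=p+D*w[i+1]-cur; c,s=np.cos(np.radians(ps)),np.sin(np.radians(ps))
        row=np.round([c*d[0]+s*d[1], s*d[0]-c*d[1], -d[2], tr*(i+1)/n-a0],[4,4,4,1][0]); row[3]=round(row[3],1)
        rows.append(row.tolist()); cur=cur+[c*row[0]+s*row[1],s*row[0]-c*row[1],-row[2]]; ps-=row[3]; a0+=row[3]
    print("yaw0",round(y0,2),"turn",round(tr,2),"pos",p.round(4),"joints",np.round(ob["joint_positions"],2)); print(rows)
E
python3 -c "
from h import *
plan(.4946,-.2814,.16,-1,18,None)"
```

```text
yaw0 163.64 turn 164.64 pos [0.6376 0.0949 0.2283] joints [-0.12  0.72 -0.19  1.51  0.15  0.93  0.93]
[[0.0002, -0.003, 0.0005, 9.1], [-0.0007, -0.0091, 0.0016, 9.2], [-0.0036, -0.0144, 0.0025, 9.1], [-0.0078, -0.0185, 0.0034, 9.2], [-0.0132, -0.021, 0.0042, 9.1], [-0.019, -0.0217, 0.0049, 9.2], [-0.0245, -0.0202, 0.0054, 9.1], [-0.0292, -0.0172, 0.0057, 9.2], [-0.0326, -0.0126, 0.006, 9.1], [-0.0342, -0.0074, 0.0059, 9.2], [-0.0338, -0.0018, 0.0057, 9.1], [-0.0316, 0.0034, 0.0054, 9.2], [-0.0277, 0.0077, 0.0049, 9.1], [-0.0226, 0.0102, 0.0042, 9.2], [-0.0168, 0.0112, 0.0034, 9.1], [-0.0109, 0.01, 0.0025, 9.2], [-0.0055, 0.0072, 0.0016, 9.1], [-0.0015, 0.0027, 0.0005, 9.1]]
```

>>> jog_arm([
  [[0.0, -0.003, 0.0005, 9.1], [-0.001, -0.009, 0.0015, 9.2], [-0.0035, -0.0145, 0.0025, 9.1], [-0.008, -0.0185, 0.0035, 9.2], [-0.013, -0.021, 0.004, 9.1], [-0.019, -0.0215, 0.005, 9.2], [-0.0245, -0.02, 0.0055, 9.1], [-0.029, -0.017, 0.0055, 9.2], [-0.0325, -0.0125, 0.006, 9.1], [-0.034, -0.0075, 0.006, 9.2]],
])

```text
t: 4.12
tool_pos: [0.5548, -0.1269, 0.1883]
ee_rot: [2.543, 1.841, 0.006]
force: [0.5, -0.7, -0.2]
width: 0.0856
finger_force: 0.0
```

>>> jog_arm([
  [[-0.034, -0.002, 0.0055, 9.1], [-0.0315, 0.0035, 0.0055, 9.2], [-0.0275, 0.0075, 0.005, 9.1], [-0.0225, 0.01, 0.004, 9.2], [-0.017, 0.011, 0.0035, 9.1], [-0.011, 0.01, 0.0025, 9.2], [-0.0055, 0.007, 0.0015, 9.1], [-0.0015, 0.0025, 0.0005, 9.1], [0, 0, 0, 0], [0, 0, 0, 0]],
])

```text
t: 5.38
tool_pos: [0.4949, -0.281, 0.1592]
ee_rot: [-3.141, 0.024, -0.003]
force: [0.4, 0.7, 0.0]
width: 0.0854
finger_force: 0.0
```

```bash
python3 - <<'E'
from h import *
ob=get_obs();T=pose("wrist",ob);im,d=camera("wrist");P=cloud("wrist",d,T)
print(ob["tool_pos"],Ro.from_rotvec(ob["ee_rot"]).as_matrix().round(3).tolist())
np.savez("w3.npz",im=im,d=d,P=P,T=T);save("w3.png",im)
near=(np.hypot(P[...,0]-.4946,P[...,1]+.2814)<.06)&(d>0)
m=near&(P[...,2]>.022)&(P[...,2]<.035);q=P[m];print("boss",len(q),cv2.minEnclosingCircle(q[:,:2].astype(np.float32)),np.median(q[:,2]))
print(cv2.minAreaRect(q[:,:2].astype(np.float32)))
m=(np.hypot(P[...,0]-.565,P[...,1]+.2814)<.12)&(P[...,2]>.006)&(P[...,2]<.034);n,lab=cv2.connectedComponents(m.astype(np.uint8))
v,u=np.nonzero(m);
for l in range(1,n):
    q=P[lab==l]
    if len(q)>300:
        print(len(q),q.min(0),q.max(0)); e=q[q[:,0]>q[:,0].max()-.03];print("eye",cv2.minEnclosingCircle(e[:,:2].astype(np.float32)))
        s=q[(q[:,0]>.54)&(q[:,0]<.60)];f=np.polyfit(s[:,0],s[:,1],1);print("arm angle",np.degrees(np.arctan(f[0])),np.polyval(f,.4946))
E
```

```text
[ 0.4949442  -0.28095363  0.15918439] [[1.0, -0.015, 0.002], [-0.015, -1.0, 0.001], [0.002, -0.001, -1.0]]
boss 1557 ((0.5005999207496643, -0.27966105937957764), 0.026229580864310265) 0.02827314478274029
((0.5008971691131592, -0.27933618426322937), (0.05178452655673027, 0.0473826564848423), 0.4694182872772217)
6016 [ 0.47496929 -0.30300934  0.00600323] [ 0.64976933 -0.25347906  0.03092684]
eye ((0.6367632150650024, -0.2811810374259949), 0.01926244981586933)
arm angle -0.363830094708799 -0.27962938621418976
```

View pics/w3.png

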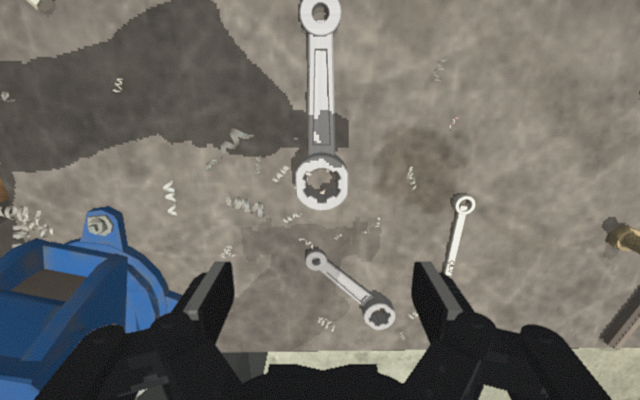

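The crop confirms the big lever directly ahead: boss at (322,182), eye at (320,12), solid sector toward the arm. The smaller one is at (380,315). I'll descend and grip the boss.

>>> jog_arm([
  [[0.002, 0, 0.02, -0.6], [0.002, -0.001, 0.035, 0], [0.0015, 0, 0.035, 0], [0, 0, 0.03, 0], [0, 0, 0.02, 0], [0, 0, 0.012, 0], [0, 0, 0, 0]],
])

```text
t: 6.3
tool_pos: [0.4995, -0.2805, 0.006]
ee_rot: [-3.141, 0.012, 0.0]
force: [0.3, 0.4, 0.4]
width: 0.0854
finger_force: 0.0
```

>>> jog_arm([
  [[0, 0, 0, 0], [0, 0, 0, 0], [0, 0, 0, 0], [0, 0, 0, 0], [0, 0, 0, 0], [0, 0, 0, 0]],
], claw=0, grip_force=60)

```text
t: 7.05
tool_pos: [0.5, -0.2808, 0.0077]
ee_rot: [3.141, -0.012, 0.002]
force: [-1.1, 1.3, 7.6]
width: 0.0491
finger_force: 60.7
```

>>> jog_arm([
  [[0, 0, -0.01, 0], [0, 0, -0.03, 0], [0, 0, -0.05, 0], [0, 0, -0.055, 0], [0, 0, -0.055, 0], [0, 0, -0.05, 0], [0, 0, -0.02, 0], [0, 0, 0, 0]],
])

```text
t: 8.05
tool_pos: [0.4997, -0.281, 0.2777]
ee_rot: [3.141, -0.013, 0.004]
force: [0.3, 0.1, -3.8]
width: 0.0487
finger_force: 63.4
```

```bash
python3 - <<'E'
from h import *
ob=get_obs();print(ob["width"],ob["finger_force"],ob["force"],ob["moment"])
T=pose("wrist",ob);im,d=camera("wrist");P=cloud("wrist",d,T);np.savez("w4.npz",im=im,d=d,P=P,T=T);save("w4.png",im)
plan(.5624,.1161,.275,156,18,None)
E
```

```text
0.04872376952605092 63.3944271504879 [ 0.30954719  0.06104506 -3.84280113] [-0.03946168  0.07830214 -0.02326366]
yaw0 -0.48 turn -156.48 pos [ 0.499  -0.2802  0.2761] joints [ 0.06  0.65  0.67  1.7  -0.47  0.96 -0.68]
[[0.0005, -0.003, 0.0, -8.7], [0.0027, -0.0087, 0.0, -8.7], [0.0064, -0.0133, 0.0001, -8.7], [0.0114, -0.0164, 0.0, -8.7], [0.017, -0.018, 0.0001, -8.7], [0.0227, -0.0176, 0.0001, -8.7], [0.0276, -0.0155, 0.0001, -8.7], [0.0317, -0.0118, 0.0001, -8.6], [0.0341, -0.0072, 0.0, -8.7], [0.0348, -0.0019, 0.0001, -8.7], [0.0336, 0.0032, 0.0001, -8.7], [0.0307, 0.0078, 0.0001, -8.7], [0.0264, 0.0111, 0.0001, -8.7], [0.0211, 0.013, 0.0001, -8.7], [0.0153, 0.013, 0.0, -8.7], [0.0097, 0.0111, 0.0001, -8.7], [0.0048, 0.0077, -0.0, -8.7], [0.0012, 0.0028, -0.0, -8.7]]
```

View pics/w4.png

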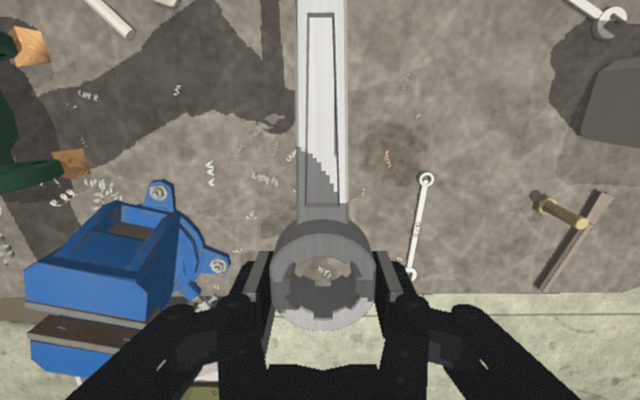

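The lever is held level between the pads with its bore at (322,290), arm pointing up the picture. I'll measure it in the tool frame and carry it over.

>>> jog_arm([
  [[0.0005, -0.003, 0, -8.7], [0.0025, -0.0085, 0, -8.7], [0.0065, -0.0135, 0, -8.7], [0.0115, -0.0165, 0, -8.7], [0.017, -0.018, 0, -8.7], [0.0225, -0.0175, 0, -8.7], [0.0275, -0.0155, 0, -8.7], [0.0315, -0.012, 0, -8.6], [0.034, -0.007, 0, -8.7], [0.035, -0.002, 0, -8.7]],
])

```text
t: 9.35
tool_pos: [0.535, -0.0472, 0.2744]
ee_rot: [-2.282, -2.154, 0.004]
force: [0.2, -0.7, -5.0]
width: 0.0486
finger_force: 63.4
```

>>> jog_arm([
  [[0.0335, 0.003, 0, -8.7], [0.0305, 0.008, 0, -8.7], [0.0265, 0.011, 0, -8.7], [0.021, 0.013, 0, -8.7], [0.0155, 0.013, 0, -8.7], [0.0095, 0.011, 0, -8.7], [0.005, 0.0075, 0, -8.7], [0.001, 0.003, 0, -8.7], [0, 0, 0, 0], [0, 0, 0, 0]],
])

```text
t: 10.6
tool_pos: [0.5618, 0.1143, 0.2752]
ee_rot: [-0.657, -3.07, 0.002]
force: [-0.2, 1.1, -4.6]
width: 0.0486
finger_force: 63.4
```

```bash
cat > m.py <<'E'
from h import *
ob=get_obs();T=pose("wrist",ob);im,d=camera("wrist");P=cloud("wrist",d,T)
np.savez("w5.npz",im=im,d=d,P=P,T=T);save("w5.png",im)
R=Ro.from_rotvec(ob["ee_rot"]).as_matrix();p=np.array(ob["tool_pos"]);Q=(P-p)@R
print("tcp",p.round(4),"yaw",np.degrees(np.arctan2(R[1,0],R[0,0])).round(2),R[:,2].round(4),"F",np.round(ob["force"],2),ob["width"])
near=(np.hypot(Q[...,0],Q[...,1])<.032)&(d>0)&(np.abs(Q[...,1])<.0255)
h,e=np.histogram(Q[near][:,2],np.arange(-.04,.01,.001));i=h.argmax();z0=e[i]+.0005;print("boss top tool z",z0)
m=near&(np.abs(Q[...,2]-z0)<.002);q=Q[m];A=np.c_[q[:,:2],np.ones(len(q))];print("plane",np.linalg.lstsq(A,q[:,2],rcond=None)[0].round(4),len(q))
g=q[:,:2]; ang=np.arctan2(g[:,1],g[:,0])
print("encl",cv2.minEnclosingCircle(g.astype(np.float32)),"x ext",g[:,0].min(),g[:,0].max(),"y",g[:,1].min(),g[:,1].max())
a=(d>0)&(Q[...,0]>.04)&(Q[...,0]<.1)&(np.abs(Q[...,1])<.02)&(np.abs(Q[...,2]-z0-.018)<.012);q=Q[a]
f=np.polyfit(q[:,0],q[:,1],1);print("arm yaw in tool",np.degrees(np.arctan(f[0])),"y0",f[1],"slope z",np.polyfit(q[:,0],q[:,2],1))
E
python3 m.py
```

```text
tcp [0.5618 0.1143 0.2752] yaw 155.84 [-2.2e-03 -6.0e-04 -1.0e+00] F [-0.2   1.12 -4.63] 0.04859067401346256
boss top tool z -0.020499999999999984
plane [ 0.0103  0.0001 -0.0203] 5403
encl ((-0.00043112272396683693, -4.770886152982712e-05), 0.027701254934072495) x ext -0.0272096489621206 0.025411346650375498 y -0.025433704234503057 0.02546713082513552
arm yaw in tool -0.26538506686194124 y0 0.0005294494976153866 slope z [ 0.00405192 -0.00019408]
```

>>> jog_arm([
  [[0.001, 0.002, 0.01, 0], [0, 0, 0.02, 0], [0, 0, 0.018, 0], [0, 0, 0.01, 0], [0, 0, 0.002, 0], [0, 0, 0.002, 0], [0, 0, 0.002, 0], [0, 0, 0.002, 0], [0, 0, 0, 0]],
])

```text
t: 11.78
tool_pos: [0.5623, 0.1172, 0.2103]
ee_rot: [-0.653, -3.073, 0.0]
force: [-0.2, -0.4, -3.5]
width: 0.0486
finger_force: 63.4
```

>>> jog_arm([
  [[0, 0, 0.002, 0], [0, 0, 0.002, 0], [0, 0, 0.002, 0], [0, 0, 0, 0]],
])

```text
t: 12.28
tool_pos: [0.5621, 0.1171, 0.2039]
ee_rot: [-0.653, -3.072, 0.001]
force: [-1.2, -1.3, -5.4]
width: 0.0487
finger_force: 63.4
```

```bash
python3 - <<'E'
from h import *
ob=get_obs();T=pose("wrist",ob);im,d=camera("wrist")
print(ob["tool_pos"],ob["force"],ob["moment"])
save("w6.png",cv2.resize(im[200:390,200:440],None,fx=3,fy=3,interpolation=cv2.INTER_CUBIC))
E
```

```text
[0.56207852 0.11708111 0.20394459] [-1.17771871 -1.2742938  -5.3588226 ] [-0.1710072   0.09692364 -0.03706245]
```

View pics/w6.png

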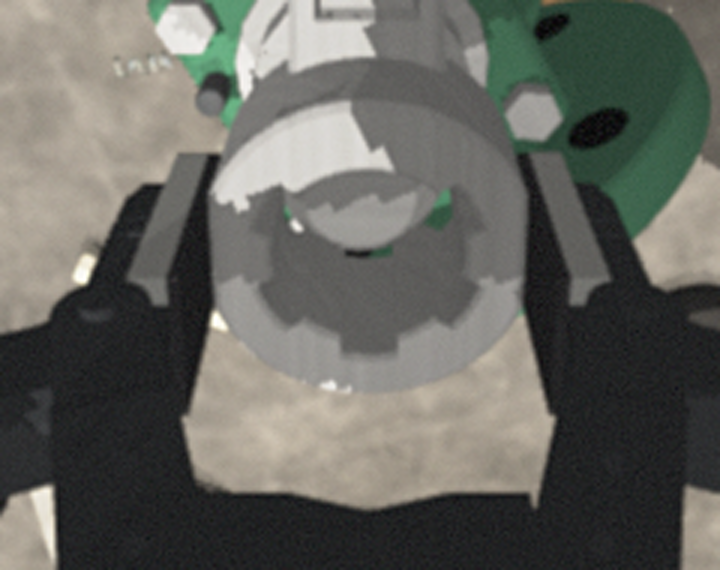

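The crop shows the stem end at about (365,215), inside the bore and symmetric left to right. I'll check fore-aft numerically by projection.

```bash
python3 - <<'E'
from h import *
ob=get_obs();T=pose("wrist",ob);im,d=camera("wrist");P=cloud("wrist",d,T)
k,dc=K(camera_info("wrist"))
c=np.array([.5624,.1161]);th=np.arange(0,2*np.pi,.05)
def pr(c,r,z):
    W=np.c_[c[0]+r*np.cos(th),c[1]+r*np.sin(th),0*th+z];C=(W-T[:3,3])@T[:3,:3]
    uv=cv2.projectPoints(C,np.zeros(3),np.zeros(3),k,dc)[0].reshape(-1,2);uv=(uv-[200,200])*3
    return uv.min(0).round(),uv.max(0).round()
print("stem top",pr(c,.0097,.207),pr(c,.0137,.203))
R=T[:3,:3]
Q=(P-ob["tool_pos"])@Ro.from_rotvec(ob["ee_rot"]).as_matrix()
# depth points of stem top in the bore
m=(d>0)&(np.abs(P[...,2]-.206)<.004)&(np.hypot(Q[...,0],Q[...,1])<.0145);q=Q[m];print(m.sum(),"stem pts tool",q.min(0),q.max(0),q.mean(0))
v,u=np.nonzero(m);print((u.min()-200)*3,(u.max()-200)*3,(v.min()-200)*3,(v.max()-200)*3)
E
```

```text
stem top (array([301., 145.]), array([416., 245.])) (array([280., 112.]), array([438., 252.]))
988 stem pts tool [-0.01432537 -0.01428532 -0.00594025] [0.00470865 0.01255175 0.00199797] [-0.00309976 -0.00059699 -0.00272248]
279 435 171 249
```

>>> jog_arm([
  [[0, -0.0007, 0.001, 0], [0, 0, 0.0015, 0], [0, 0, 0.0015, 0], [0, 0, 0.001, 0], [0, 0, 0, 0]],
])

```text
t: 13.0
tool_pos: [0.5617, 0.1164, 0.199]
ee_rot: [-0.653, -3.072, 0.001]
force: [-1.0, -0.5, -3.7]
width: 0.0491
finger_force: 63.5
```

>>> jog_arm([
  [[0, 0, 0.0015, 0], [0, 0, 0.0015, 0], [0, 0, 0.0015, 0], [0, 0, 0, 0]],
])

```text
t: 13.5
tool_pos: [0.5617, 0.1164, 0.1944]
ee_rot: [-0.653, -3.072, 0.001]
force: [-1.5, -1.6, -5.5]
width: 0.049
finger_force: 63.3
```

Engaged: it is well below the spline top with no axial resistance. I'll slide it down.

>>> jog_arm([
  [[0, 0, 0.002, 0], [0, 0, 0.002, 0], [0, 0, 0.002, 0], [0, 0, 0.002, 0], [0, 0, 0.002, 0], [0, 0, 0.002, 0], [0, 0, 0.002, 0], [0, 0, 0, 0]],
])

```text
t: 14.5
tool_pos: [0.5617, 0.1165, 0.1804]
ee_rot: [-0.653, -3.072, 0.001]
force: [-4.2, -2.1, -5.2]
width: 0.0488
finger_force: 63.4
```

>>> jog_arm([
  [[0.0005, 0, 0.002, 0], [0, 0, 0.002, 0], [0, 0, 0.001, 0], [0, 0, 0.001, 0], [0, 0, 0, 0]],
])

```text
t: 15.12
tool_pos: [0.5617, 0.1165, 0.1747]
ee_rot: [0.653, 3.073, -0.0]
force: [-2.5, -3.3, -3.5]
width: 0.0488
finger_force: 63.6
```

>>> jog_arm([
  [[0, 0, 0.0005, 0], [0, 0, 0.0005, 0], [0, 0, 0.0005, 0], [0, 0, 0, 0]],
])

```text
t: 15.62
tool_pos: [0.5617, 0.1165, 0.1733]
ee_rot: [0.653, 3.073, -0.0]
force: [-3.7, -3.4, -1.6]
width: 0.0486
finger_force: 63.7
```

>>> jog_arm([
  [[0, 0, 0.0005, 0], [0, 0, 0.0005, 0], [0, 0, 0.0005, 0], [0, 0, 0, 0]],
])

```text
t: 16.12
tool_pos: [0.5618, 0.1164, 0.1728]
ee_rot: [0.654, 3.072, -0.0]
force: [-5.8, -2.7, 5.4]
width: 0.0489
finger_force: 64.3
```

Home: contact at TCP z 0.1728, against 0.1727 expected. Now I'll swing clockwise.

>>> jog_arm([
  [[0, 0, -0.0005, 2], [0, 0, 0, 5], [0, 0, 0, 6], [0, 0, 0, 6], [0, 0, 0, 6], [0, 0, 0, 0]],
])

```text
t: 16.88
tool_pos: [0.5615, 0.1163, 0.1728]
ee_rot: [1.303, 2.858, -0.001]
force: [-5.5, -2.8, 1.9]
width: 0.0485
finger_force: 64.0
```

```bash
cat > s.py <<'E'
from h import *
ob=get_obs();R=Ro.from_rotvec(ob["ee_rot"]).as_matrix();print(ob["t"],ob["tool_pos"].round(4),"yaw",np.degrees(np.arctan2(R[1,0],R[0,0])).round(2),"F",ob["force"].round(1),"M",ob["moment"].round(2),ob["width"])
E
python3 s.py
```

```text
16.875 [0.5615 0.1163 0.1728] yaw 131.0 F [-5.5 -2.8  1.9] M [-0.84  1.17  0.09] 0.04849238176983074
```

>>> jog_arm([
  [[0, -0.0006, 0, 4], [0, 0, 0, 5], [0, 0, 0, 5], [0, 0, 0, 5], [0, 0, 0, 4], [0, 0, 0, 0]],
])

```text
t: 17.62
tool_pos: [0.5616, 0.1162, 0.1728]
ee_rot: [1.845, 2.541, 0.0]
force: [-4.0, -2.7, 1.6]
width: 0.0489
finger_force: 63.9
```

```bash
python3 s.py
```

```text
17.625 [0.5616 0.1162 0.1728] yaw 108.04 F [-4.  -2.7  1.6] M [-0.72  0.98  0.05] 0.04891086173976217
```

>>> jog_arm([
  [[0, 0, 0, 3], [0, 0, 0, 2], [0, 0, 0, 2], [0, 0, 0, 2], [0, 0, 0, 0]],
])

```text
t: 18.25
tool_pos: [0.5616, 0.1161, 0.1728]
ee_rot: [2.038, 2.389, 0.001]
force: [-4.1, -3.2, 1.3]
width: 0.0486
finger_force: 63.9
```

```bash
python3 s.py
```

```text
18.25 [0.5616 0.1161 0.1728] yaw 99.07 F [-4.1 -3.2  1.3] M [-0.74  1.01  0.15] 0.04857910382160939
```

>>> jog_arm([
  [[0, 0, 0, 1], [0, 0, 0, 1], [0, 0, 0, 1], [0, 0, 0, 0]],
])

```text
t: 18.75
tool_pos: [0.5616, 0.1161, 0.1728]
ee_rot: [2.099, 2.335, 0.001]
force: [-4.1, -3.0, 1.2]
width: 0.0489
finger_force: 63.9
```

```bash
python3 s.py
```

```text
18.75 [0.5616 0.1161 0.1728] yaw 96.09 F [-4.1 -3.   1.2] M [-0.79  1.    0.22] 0.04887669511744511
```

>>> jog_arm([
  [[0, 0, 0, 1], [0, 0, 0, 1], [0, 0, 0, 0]],
])

```text
t: 19.12
tool_pos: [0.5616, 0.1161, 0.1728]
ee_rot: [2.14, 2.298, 0.001]
force: [-4.1, -3.7, 0.9]
width: 0.0487
finger_force: 63.9
```

```bash
python3 s.py
```

```text
19.125 [0.5616 0.1161 0.1728] yaw 94.09 F [-4.1 -3.7  0.9] M [-0.81  0.97  0.18] 0.04869822371310394
```

>>> jog_arm([
  [[0, 0, 0, 1], [0, 0, 0, 1], [0, 0, 0, 0]],
])

```text
t: 19.5
tool_pos: [0.5616, 0.1161, 0.1728]
ee_rot: [2.179, 2.261, 0.0]
force: [-4.8, -3.7, 1.4]
width: 0.0487
finger_force: 63.9
```

```bash
python3 s.py
```

```text
19.5 [0.5616 0.1161 0.1728] yaw 92.13 F [-4.8 -3.7  1.4] M [-0.84  0.99  0.36] 0.0486558180018716
```

>>> jog_arm([
  [[0, 0, 0, 0.7], [0, 0, 0, 0]],
])

```text
t: 19.75
tool_pos: [0.5615, 0.1161, 0.1728]
ee_rot: [2.191, 2.249, 0.0]
force: [-3.6, -3.7, 1.6]
width: 0.049
finger_force: 63.9
```

```bash
python3 s.py
```

```text
19.75 [0.5615 0.1161 0.1728] yaw 91.5 F [-3.6 -3.7  1.6] M [-0.85  1.04  0.58] 0.04895006572934054
```

At the stop: the moment is rising (0.58 N m) at yaw 91.5°, which matches shut at about 96° less 3° play. I'll let go and retreat upward.

>>> jog_arm([
  [[0, 0, 0, -0.5], [0, 0, 0, 0], [0, 0, 0, 0], [0, 0, 0, 0], [0, 0, 0, 0]],
], claw=1)

```text
t: 20.38
tool_pos: [0.5614, 0.1165, 0.1723]
ee_rot: [2.186, 2.256, 0.001]
force: [0.5, -0.3, -0.6]
width: 0.0855
finger_force: 0.0
```

>>> jog_arm([
  [[0, 0, -0.01, 0], [0, 0, -0.03, 0], [0, 0, -0.04, 0], [0, 0, -0.03, 0], [0, 0, 0, 0], [0, 0, 0, 0]],
])

```text
t: 21.12
tool_pos: [0.5607, 0.1164, 0.2821]
ee_rot: [-2.186, -2.256, 0.001]
force: [-1.0, 0.2, -0.3]
width: 0.0854
finger_force: 0.0
```

```bash
python3 s.py; python3 - <<'E'
from h import *
ob=get_obs();T=pose("wrist",ob);im,d=camera("wrist");P=cloud("wrist",d,T);save("w7.png",im)
c=np.array([.5624,.1161]);r=np.hypot(P[...,0]-c[0],P[...,1]-c[1])
m=(d>0)&(r<.035)&(P[...,2]>.185)&(P[...,2]<.198);q=P[m];print("boss top",np.median(q[:,2]),cv2.minEnclosingCircle(q[:,:2].astype(np.float32)),np.linalg.lstsq(np.c_[q[:,:2]-c,np.ones(len(q))],q[:,2],rcond=None)[0])
m=(d>0)&(r>.04)&(r<.12)&(np.abs(P[...,0]-c[0])<.03)&(P[...,1]>c[1])&(P[...,2]>.166)&(P[...,2]<.184);q=P[m]
f=np.polyfit(q[:,1],q[:,0],1);print("arm yaw",90-np.degrees(np.arctan(f[0])),np.median(q[:,2]))
E
```

```text
21.125 [0.5607 0.1164 0.2821] yaw 91.82 F [-1.   0.2 -0.3] M [ 0.03  0.02 -0.03] 0.08540670916234826
boss top 0.19319396779112288 ((0.5624674558639526, 0.11615706980228424), 0.026532268151640892) [-1.05325906e-04 -2.32078505e-02  1.92983126e-01]
arm yaw 93.1117748971453 0.17333075989166175
```

View pics/w7.png

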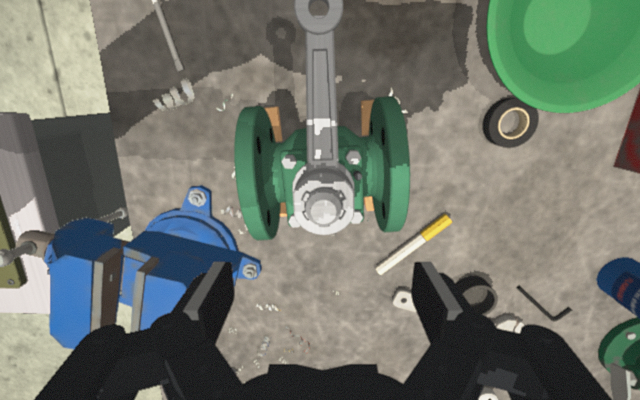

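The lever sits on the stem at (322,208), its boss top is at 193.2 mm, it is centred, and the arm is at 93° against the stop. The bystander in view (the marker) looks undisturbed. Handing in.

```bash
python3 -c "
from plant import order
print(order.close_job())"
```

```text
the job is handed in; nothing more can be done
None
```

The larger lever is fully home on the stem's collar, the valve is shut against its stop with the lever released, and the job was handed in at about 21 s; no verdict was returned.

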